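# Warm the full coupon box

### The job

Slide the violet test cell along the warming plate, without lifting or tipping it, from the red-ringed heated place to the middle of the grey-ringed rest place. Then find by lifting which of the three look-alike closed boxes is the heavy one, full of coupons, stand it upright on the freed heated place with its long side along the rail, and push it back squarely against the middle of the rail so that the sprung probe is pressed in. Keep the boxes upright, leave the two empty ones standing on the bench, and do not disturb the other glassware and bottles.

Things in the scene. Friction and masses are not known exactly. Their poses are not given: they have to be found in the camera images.
- warmer: white two-place warming plate, 180 mm (its x) x 340 mm (its y) x 50 mm high, fixed, standing on the bench at any small yaw; origin at the centre of its underside; its flat top is 50 mm above the origin; x points from its front panel to its back, y to the left along the plate, from the rest place to the heated place
- heated_place (a point): centre of the double red ring (120 mm outside) on the plate's top, its heated place, 78 mm along the plate's +y from the middle; same axes as the plate
- rest_place (a point): centre of the single grey ring (120 mm outside) on the plate's top, its rest place, 78 mm along the plate's -y from the middle; same axes as the plate
- rail_face (a point): point on the plate's top below the front face of the aluminium rail that stands behind the heated place, 75 mm along the plate's +x from the ring's centre; the rail is 140 mm long along the plate's y, centred on this point, and its top is 28 mm above the plate's top; same axes as the plate
- probe (a joint): travel in m of the sprung brass probe pin (9 mm thick) in the middle of the rail, 18 mm above the plate's top: 0 when free, when it stands 8 mm out of the rail's face; 0.008 when pressed level with the rail; pressing it in takes 0.7 N, less than the friction under a full box
- cell_base (a point): violet acrylic test cell, open on top; the point is the centre of the underside of its rectangular part, 50 mm (its x) x 68 mm (its y) x 66 mm high; a drain port sticks out 34 mm on its -x side near its -y corner (y about -30 mm), 5 to 25 mm above its base; z up; weighs about 0.2 kg and slides easily on the plate
- box_a_centre (a point): one of three look-alike closed boxes, grey, blue lid that stays shut, 54 mm (its x) x 96 mm (its y; a clip at each end adds 4 mm) x 74 mm high; the point is its centre, 37 mm above its underside; z up; blank label on its -x side. Empty it weighs 0.09 to 0.13 kg, full of brass coupons 0.37 to 0.54 kg; which one is full varies and cannot be seen. Firm; grip it across the 54 mm, high, 20 to 25 mm below its top
- box_b_centre (a point): one of three look-alike closed boxes, grey, blue lid that stays shut, 54 mm (its x) x 96 mm (its y; a clip at each end adds 4 mm) x 74 mm high; the point is its centre, 37 mm above its underside; z up; blank label on its -x side. Empty it weighs 0.09 to 0.13 kg, full of brass coupons 0.37 to 0.54 kg; which one is full varies and cannot be seen. Firm; grip it across the 54 mm, high, 20 to 25 mm below its top
- box_c_centre (a point): one of three look-alike closed boxes, grey, blue lid that stays shut, 54 mm (its x) x 96 mm (its y; a clip at each end adds 4 mm) x 74 mm high; the point is its centre, 37 mm above its underside; z up; blank label on its -x side. Empty it weighs 0.09 to 0.13 kg, full of brass coupons 0.37 to 0.54 kg; which one is full varies and cannot be seen. Firm; grip it across the 54 mm, high, 20 to 25 mm below its top
- clear_cell: bystander: clear open acrylic cell, 65 x 67 x 116 mm, at the front edge, right; origin at the centre of its underside
- red_cap_bottle: bystander: pale bottle with a red cap, 88 mm across, 177 mm high, behind the plate on the right; origin at the centre of its underside
- pp_beaker: bystander: clear plastic beaker, 110 x 119 x 124 mm, at the back centre; origin at the centre of its underside
- small_beaker: bystander: small glass beaker, 63 mm across, 78 mm high, at the left among the boxes; origin at the centre of its underside
- dropper: bystander: dropper bottle with a red teat, 30 mm across, 86 mm high, at the left among the boxes; origin at the centre of its underside
- flask: bystander: clear conical flask, 55 mm across, 158 mm high, between the boxes and the rail; origin at the centre of its underside
Not all that is in view belongs to the job. Leave any orange look-alike of the part that bears box_c_centre alone.

How it is judged (in metres and radians):
On the way, in this order (a step that is already met when the one before it is completed fails the run):
1. the violet cell stands on the rest place (horizontal distance between cell_base and rest_place below 0.02 m and angle between cell_base's own z axis and vertical below 0.05 rad), for 0.2 s.
2. the full box stands on the heated place against the rail, probe pressed in (((contact force between box_a and warmer above 2.4 N and y of box_a_centre in the frame of heated_place between -0.025 and 0.025 m and angle between the x axis of box_a_centre and the x axis of warmer, either way round below 0.08 rad and angle between box_a_centre's own z axis and vertical below 0.05 rad and height (world z) of box_a_centre between 0.079 and 0.095 m and value of joint probe above 0.005 m) or (contact force between box_b and warmer above 2.4 N and y of box_b_centre in the frame of heated_place between -0.025 and 0.025 m and angle between the x axis of box_b_centre and the x axis of warmer, either way round below 0.08 rad and angle between box_b_centre's own z axis and vertical below 0.05 rad and height (world z) of box_b_centre between 0.079 and 0.095 m and value of joint probe above 0.005 m) or (contact force between box_c and warmer above 2.4 N and y of box_c_centre in the frame of heated_place between -0.025 and 0.025 m and angle between the x axis of box_c_centre and the x axis of warmer, either way round below 0.08 rad and angle between box_c_centre's own z axis and vertical below 0.05 rad and height (world z) of box_c_centre between 0.079 and 0.095 m and value of joint probe above 0.005 m))), for 0.2 s.
At the end, for the whole second after the job is handed in: cell upright, base centre within 20 mm of the rest place; full box (over 2.4 N on the plate) upright on it, within 25 mm of the heated place along the rail, square to it within 0.08 rad, probe in by 5 mm of 8; other two boxes upright on the bench; all at rest (all of step 1 and ((contact force between box_a and warmer above 2.4 N and y of box_a_centre in the frame of heated_place between -0.025 and 0.025 m and angle between the x axis of box_a_centre and the x axis of warmer, either way round below 0.08 rad and angle between each of box_a_centre, box_b_centre, box_c_centre's own z axis and vertical below 0.05 rad and height (world z) of box_a_centre between 0.079 and 0.095 m and value of joint probe above 0.005 m and height (world z) of box_b_centre between 0.032 and 0.044 m and height (world z) of box_c_centre between 0.032 and 0.044 m) or (contact force between box_b and warmer above 2.4 N and y of box_b_centre in the frame of heated_place between -0.025 and 0.025 m and angle between the x axis of box_b_centre and the x axis of warmer, either way round below 0.08 rad and angle between each of box_b_centre, box_a_centre, box_c_centre's own z axis and vertical below 0.05 rad and height (world z) of box_b_centre between 0.079 and 0.095 m and value of joint probe above 0.005 m and height (world z) of box_a_centre between 0.032 and 0.044 m and height (world z) of box_c_centre between 0.032 and 0.044 m) or (contact force between box_c and warmer above 2.4 N and y of box_c_centre in the frame of heated_place between -0.025 and 0.025 m and angle between the x axis of box_c_centre and the x axis of warmer, either way round below 0.08 rad and angle between each of box_c_centre, box_a_centre, box_b_centre's own z axis and vertical below 0.05 rad and height (world z) of box_c_centre between 0.079 and 0.095 m and value of joint probe above 0.005 m and height (world z) of box_a_centre between 0.032 and 0.044 m and height (world z) of box_b_centre between 0.032 and 0.044 m)) and linear speed of each of cell, box_a, box_b, box_c below 0.02 m/s); the robot touches nothing.
It fails at once if the violet cell is lifted off the plate, falls from it or tips (height (world z) of cell_base above 0.062 m or height (world z) of cell_base below 0.04 m or angle between cell_base's own z axis and vertical above 0.25 rad).
It fails at once if a box is tipped over (angle between any of box_a_centre, box_b_centre, box_c_centre's own z axis and vertical above 0.6 rad).
It fails at once if another thing on the bench is pushed more than 30 mm or knocked over (distance of any of clear_cell, red_cap_bottle, pp_beaker, small_beaker, dropper, flask from where it was at the start of the episode above 0.03 m or angle between any of clear_cell, red_cap_bottle, pp_beaker, small_beaker, dropper, flask's own z axis and vertical above 0.4 rad).
It also fails if it takes over 72 s, if anything falls off the work surface, if the arm or the gripper's body presses on something with over 40 N, if the wrist force passes 120 N, or if a joint passes its speed limit or range.

### The arm

A 6-joint arm with a two-finger parallel gripper is mounted at the origin on a cart in front of the work surface, level with it; the furniture and walls round the work are solid. World frame = base frame: x ahead of the robot, y to its left, z up, the work surface at z = 0. Lengths are in m, angles in degrees, forces in N, time in s.
With the tool pointing down it reaches from about 0.375 to 0.9 m from the base axis. Payload 3.1 kg.
Tool frame: the origin (TCP) lies at the centre of the arm's flange, where the gripper is bolted on; the fingertips stand 182 mm ahead of it and the grasp point (between the pads) lies 164 mm ahead of it; x points along the fingers, z is the direction in which the jaws open and shut, and the axes are right-handed (so a half turn about x gives the same grasp; the last joint's range is limited). The gripper opens to 87 mm and grips with 3 to 60 N. Pads are 19 mm wide; open, the fingers measure 117 mm over their backs; the gripper's body (75 mm by 190 mm) begins 51 mm behind the grasp point.
Start: joints at [66.778, 30.224, 82.088, -0, 67.689, -10.227], TCP at [0.14, 0.609, 0.405] pointing down, gripper open.
Joint ranges: [-176.69, 176.69], [-43.24, 126.21], [12.49, 139.97], [-82, 262], [0, 151.66], [-163.58, 163.58]. Speed limits (degrees/s): [159.86, 159.86, 180, 180, 180, 180].

### API

Orientations are given as a 3x3 rotation matrix whose columns are the frame's x, y, z axes.
In Python, from rig import bot gives the robot as it stands.
- The arm moves only by the shell command python3 -m crank 'ROWS' [OPENING]. ROWS is JSON, a list of rows, each an object with "offset": the shift along the tool's x, y, z in m, a list of three; "spin": the turn about the tool's x in rad. A call has 1 to 12 rows; each row shifts and turns the commanded pose from where the row before left it, along the tool's axes as they then stand; what a row does not reach is not made up. A row lasts 1/10 s, in which the tool goes at most 50 mm and 8.59 degrees, less where a joint would pass 70% of its speed; a pose out of reach is approached as far as the arm can. A call is refused whole if a number of a shift passes 0.05 or a number of a turn 0.15, either way. A call with a gripper value outside its range is refused whole. OPENING is the finger opening in m, from 0 to 0.087, set as the call begins (- or left out, the last holds). The fingers move at their own pace and stop on an object; the grip force is fixed at half the most. Time passes only in rows, so rows that do not move let the fingers close. It gives the time, the measured TCP pose, the force and the opening at its end, in the units of the state.
- bot.read_state(): the state, without advancing time (a new reading comes with each control period).
- bot.capture(name): name is "scene" or "top"; returns a dict with "pixels" (384x512x3 uint8, blue, green, red), "depth" (384x512 float32, m along the optical axis (not along the pixel's ray), 0 where there is no reading), "K" (3x3 intrinsics, pixels), "world_to_cam" (4x4, takes a point from world to camera coordinates). Camera axes: x right, y up, looking along -z (the intrinsics and any distortion apply to the point x, -y, -z); pixel columns grow to the right and rows downward; lengths in m; the calibration is good to about 2 mm. A picture is of the moment at which its call begins.
- bot.hand_in(): hands the job in, once; it reports no verdict.
Trained networks look in a picture, given as the dict that the camera call returned (one of the last four; its "shot" number tells which), for a name from the list of things; names that differ only in an ending like _2 or _b are one class to them, and where a whole thing is asked for, a point or a joint stands for the part that bears it (a point fixed in the world has none). Each returns a list of dicts, best first, with "p" (0 to 1); they miss things now and then, are a little off and sometimes report something else, mostly with a low value. They report only what shows in the picture. A call takes as long as a camera call. They do not tell look-alikes from the thing itself.
- bot.regions_of(label, picture): "region" (384x512 bool, what is visible of it) and "extent" ([centre column, centre row, width, height] in pixels, round what is visible of it).
The state is a dict: "time_s": time; "joint_positions": joint angles; "qvel": joint speeds; "tau": joint torques, N m; "position": TCP position; "tcp_rot": TCP orientation; "force": force on the tool from outside, world axes, zero at the start; "moment": the same for the moment, N m; "opening": opening from 0.0 (shut) to 1.0 (fully open).
Only numpy, scipy, OpenCV 4.12 (cv2) and the standard library are available. Lean on these libraries where they do the work, as an engineer would, in place of code of your own. Each camera call takes 0.05 s, during which the arm holds its last target.

## Working session

There is one attempt and no reset: what is moved stays moved. The work goes in short steps, Python scripts to look and compute and a shell command to move; the robot and the scene stay as the last step left them, time stands still between calls to the robot, and variables do not carry over. Pictures are saved under pics/ and viewed, and the job is handed in when it is done.

```bash
mkdir -p pics; ls; python3 - <<'E'
from rig import bot
import cv2,numpy as np,pickle
print(bot.read_state())
for n in ("scene","top"):
    d=bot.capture(n); cv2.imwrite(f"pics/{n}0.png",d["pixels"]); pickle.dump(d,open(f"{n}0.pkl","wb"))
    print(n,d["K"],d["world_to_cam"],d.keys())
E
```

```text
pics
{'time_s': 0.0, 'joint_positions': array([ 6.67803392e+01,  3.02804356e+01,  8.21566769e+01, -1.23556164e-03,
        6.76866494e+01, -1.02269944e+01]), 'qvel': array([-2.80110957e-02, -7.68094469e-05,  4.79521234e-02, -8.26385421e-02,
        2.39528346e-02,  1.08547134e-01]), 'tau': array([-2.14909815e-03, -4.40039599e+01, -1.76588291e+01,  6.31267671e-02,
        5.82250650e-02, -1.39302292e-04]), 'position': array([0.14035191, 0.60869126, 0.40375382]), 'tcp_rot': array([[-8.33281690e-04, -9.74400543e-01,  2.24817452e-01],
       [-1.99295202e-03,  2.24818701e-01,  9.74398573e-01],
       [-9.99997667e-01,  3.63898097e-04, -2.12927084e-03]]), 'force': array([-0.30775291, -0.19620439,  0.3064403 ]), 'moment': array([-0.0278958 , -0.02039142, -0.04732813]), 'opening': 0.9996461918544141}
scene [[479.22435405   0.         261.61235486]
 [  0.         479.22435405 188.81660505]
 [  0.           0.           1.        ]] [[ 0.6767312  -0.73617725 -0.00882817 -0.32311071]
 [ 0.30848655  0.27264793  0.91131726 -0.24252836]
 [-0.66848405 -0.6194402   0.41161014 -1.2176667 ]
 [ 0.          0.          0.          1.        ]] dict_keys(['pixels', 'depth', 'K', 'world_to_cam', 'shot'])
top [[373.7188146    0.         258.11580213]
 [  0.         373.7188146  191.91718092]
 [  0.           0.           1.        ]] [[-0.01485532 -0.99988615  0.00264574  0.05811647]
 [ 0.99721339 -0.01462204  0.07315499 -0.50455246]
 [-0.07310798  0.00372511  0.99731707 -1.14952452]
 [ 0.          0.          0.          1.        ]] dict_keys(['pixels', 'depth', 'K', 'world_to_cam', 'shot'])
```

View pics/scene0.png

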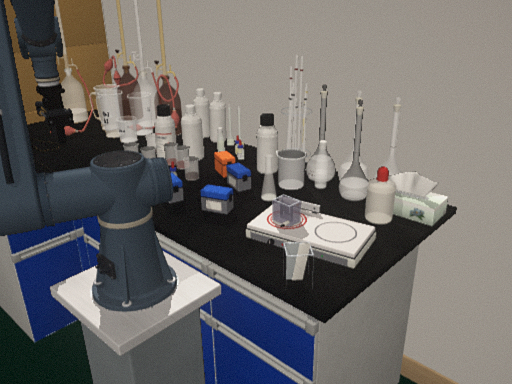

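View pics/top0.png

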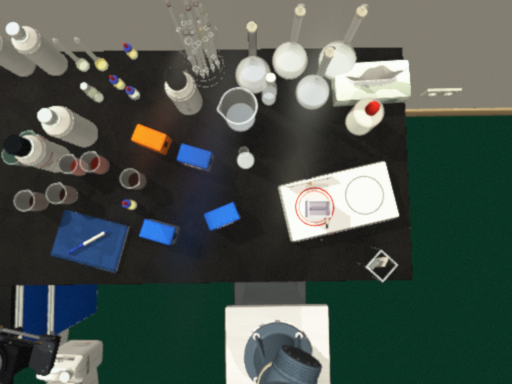

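The top view shows three blue-lidded boxes at about (195,156), (159,232) and (222,216), and an orange look-alike at (151,139). The plate is around (338,201), with the violet cell on the red ring at (316,207).

```bash
cat > h.py <<'E'
from rig import bot
import cv2,numpy as np,pickle
def world(d,mask=None):
    K=d["K"];W=d["world_to_cam"];R=W[:3,:3];t=W[:3,3];z=d["depth"]
    v,u=np.mgrid[:384,:512]
    x=(u-K[0,2])/K[0,0]*z;y=(v-K[1,2])/K[1,1]*z
    c=np.stack([x,-y,-z],-1)
    return (c-t)@R   # R^T (c-t)
def proj(d,p):
    W=d["world_to_cam"];c=np.atleast_2d(p)@W[:3,:3].T+W[:3,3]
    K=d["K"];return np.stack([K[0,0]*c[:,0]/-c[:,2]+K[0,2],K[1,1]*-c[:,1]/-c[:,2]+K[1,2]],-1)
def onplane(d,uv,z):
    W=d["world_to_cam"];R=W[:3,:3];t=W[:3,3];K=d["K"];uv=np.atleast_2d(uv).astype(float)
    r=np.stack([(uv[:,0]-K[0,2])/K[0,0],-(uv[:,1]-K[1,2])/K[1,1],-np.ones(len(uv))],-1)@R
    o=-R.T@t
    s=(z-o[2])/r[:,2];return o+s[:,None]*r
def look(tag):
    d=bot.capture("top");cv2.imwrite(f"pics/{tag}.png",d["pixels"]);pickle.dump(d,open("last.pkl","wb"));return d
E
python3 - <<'E'
from h import *
for n in("top","scene"):
    d=bot.capture(n);P=world(d)
    for l in ("warmer","cell_base","box_a_centre","clear_cell","red_cap_bottle","pp_beaker","small_beaker","dropper","flask"):
        for r in bot.regions_of(l,d):
            m=r["region"];q=P[m&(d["depth"]>0)]
            if r["p"]<.2: continue
            rect=None
            if n=="top":
                zt=np.percentile(q[:,2],85)
                mm=m&(abs(P[...,2]-zt)<.008)
                if mm.sum()>10:
                    pts=P[mm][:,:2].astype(np.float32);rect=cv2.minAreaRect(pts)
            print(n,l,round(r["p"],2),np.round(r["extent"]),"med",np.round(np.median(q,0),3),"ztop",np.round(np.percentile(q[:,2],[10,50,95]),3),"rect",rect and [np.round(x,3) for x in rect])
E
```

```text
top warmer 0.8 [340. 198. 117.  83.] med [ 0.479 -0.203  0.05 ] ztop [0.046 0.05  0.055] rect [array([ 0.475, -0.196]), array([0.172, 0.333]), np.float64(12.198)]
top warmer 0.35 [367. 115.  34.  38.] med [ 0.716 -0.261  0.124] ztop [0.054 0.124 0.174] rect [array([ 0.721, -0.266]), array([0.032, 0.013]), np.float64(40.968)]
top cell_base 0.9 [317. 210.  24.  29.] med [ 0.45 -0.13  0.08] ztop [0.053 0.08  0.118] rect [array([ 0.451, -0.124]), array([0.068, 0.049]), np.float64(89.18)]
top box_a_centre 0.93 [198. 158.  34.  30.] med [0.609 0.238 0.074] ztop [0.045 0.074 0.078] rect [array([0.614, 0.241]), array([0.096, 0.053]), np.float64(72.516)]
top clear_cell 0.84 [378. 265.  24.  11.] med [ 0.29  -0.295  0.08 ] ztop [0.045 0.08  0.106] rect [array([ 0.294, -0.287]), array([0.024, 0.058]), np.float64(16.584)]
top red_cap_bottle 0.77 [367. 116.  38.  38.] med [ 0.716 -0.261  0.124] ztop [0.048 0.124 0.174] rect [array([ 0.721, -0.265]), array([0.032, 0.012]), np.float64(38.046)]
top pp_beaker 0.58 [237. 110.  41.  44.] med [0.769 0.107 0.045] ztop [0.002 0.045 0.124] rect [array([0.7
[... 824 characters left out ...]
77. 187.  15.  28.] med [0.383 0.305 0.048] ztop [0.008 0.048 0.253] rect None
scene red_cap_bottle 0.58 [379. 197.  33.  57.] med [ 0.7   -0.289  0.085] ztop [0.02  0.085 0.16 ] rect None
scene pp_beaker 0.8 [293. 167.  29.  39.] med [0.723 0.086 0.08 ] ztop [0.017 0.08  0.121] rect None
scene small_beaker 0.55 [192. 168.  17.  24.] med [0.537 0.417 0.05 ] ztop [0.012 0.05  0.076] rect None
scene small_beaker 0.53 [299. 259.  23.  39.] med [ 0.284 -0.299  0.066] ztop [0.022 0.066 0.106] rect None
scene flask 0.6 [311. 232. 128.  65.] med [ 0.438 -0.245  0.049] ztop [0.025 0.049 0.053] rect None
scene flask 0.56 [267. 178.  14.  45.] med [0.599 0.08  0.06 ] ztop [0.012 0.06  0.151] rect None
```

```bash
python3 - <<'E'
import cv2,numpy as np
a=cv2.imread("pics/top0.png")
cv2.imwrite("pics/crop_plate.png",cv2.resize(a[150:285,270:410],None,fx=4,fy=4,interpolation=cv2.INTER_CUBIC))
cv2.imwrite("pics/crop_box.png",cv2.resize(a[100:260,100:260],None,fx=3.6,fy=3.6,interpolation=cv2.INTER_CUBIC))
E
```

```text
(no output)
```

View pics/crop_plate.png

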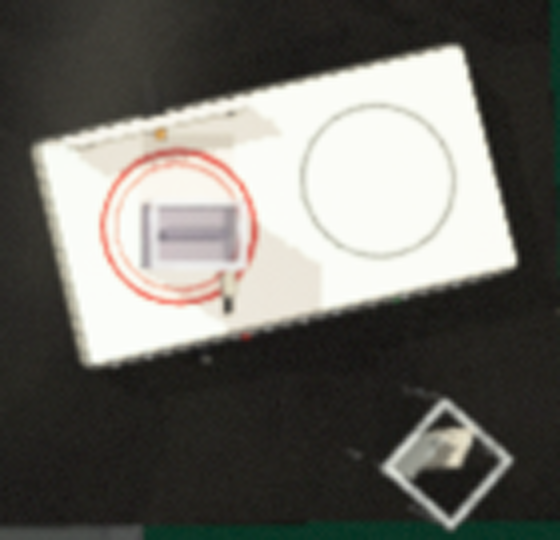

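View pics/crop_box.png

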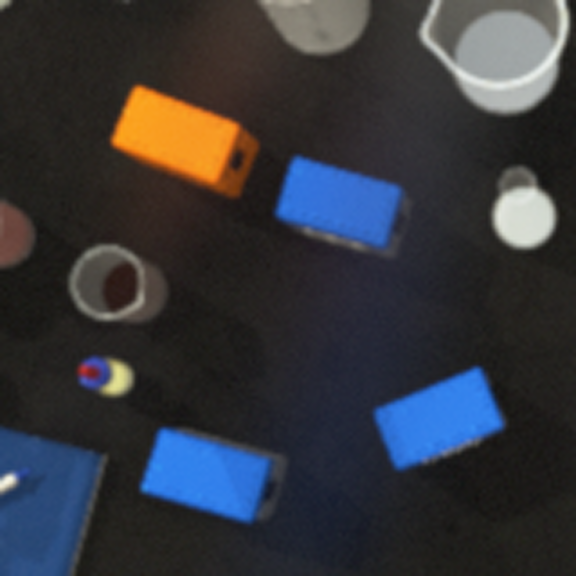

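```bash
python3 - <<'E'
from h import *
d=pickle.load(open("top0.pkl","rb"));P=world(d)
hsv=cv2.cvtColor(d["pixels"],cv2.COLOR_BGR2HSV)
blue=((hsv[...,0]>100)&(hsv[...,0]<125)&(hsv[...,1]>120)&(P[...,2]>.066)&(P[...,2]<.09)&(P[...,0]>.1)).astype(np.uint8)
n,l,s,c=cv2.connectedComponentsWithStats(blue)
for i in range(1,n):
    if s[i,4]<60: continue
    pts=onplane(d,np.argwhere(l==i)[:,::-1],.074)[:,:2].astype(np.float32)
    print("box",c[i],[np.round(x,4) for x in cv2.minAreaRect(pts)],np.percentile(P[l==i][:,2],[5,50,95]).round(3))
# red rings
red=((hsv[...,0]<8)|(hsv[...,0]>172))&(hsv[...,1]>90)&(abs(P[...,2]-.05)<.01)&(P[...,0]<.6)&(P[...,1]<0)&(P[...,1]>-.3)
pts=onplane(d,np.argwhere(red)[:,::-1],.05)[:,:2].astype(np.float32);print("red",len(pts),cv2.fitEllipse(pts),cv2.minEnclosingCircle(pts))
# plate top
m=((abs(P[...,2]-.05)<.006)&(P[...,0]>.3)&(P[...,0]<.62)&(P[...,1]<0)&(P[...,1]>-.45)&(hsv[...,2]>100)).astype(np.uint8)
pts=P[m>0][:,:2].astype(np.float32);print("plate",cv2.minAreaRect(pts))
q=P[(P[...,2]>.07)&(P[...,2]<.1)&(P[...,0]>.48)&(P[...,0]<.62)&(P[...,1]<-.0)&(P[...,1]>-.3)]
print("rail",len(q),q.mean(0) if len(q) else 0, cv2.minAreaRect(q[:,:2].astype(np.float32)) if len(q) else 0)
# cell
v=(P[...,2]>.100)&(P[...,2]<.125)&(P[...,0]>.38)&(P[...,0]<.52)&(P[...,1]<-.05)&(P[...,1]>-.2)
q=P[v];print("cell top",len(q),cv2.minAreaRect(q[:,:2].astype(np.float32)),np.median(q[:,2]))
v=(P[...,2]>.058)&(P[...,2]<.08)&(P[...,0]>.36)&(P[...,0]<.52)&(P[...,1]<-.05)&(P[...,1]>-.2)
print(P[v].round(3)[::6])
E
```

```text
box [194.16901408 155.44190141] [array([0.6133, 0.2406]), array([0.0961, 0.0542]), np.float64(73.1013)] [0.07  0.074 0.078]
box [221.77303754 215.58191126] [array([0.4328, 0.1594]), array([0.0536, 0.0955]), np.float64(21.7535)] [0.07  0.074 0.078]
box [157.42881356 231.26779661] [array([0.3894, 0.3493]), array([0.097 , 0.0538]), np.float64(72.3537)] [0.07  0.074 0.077]
red 115 ((0.45676812529563904, -0.1184282973408699), (0.1145985946059227, 0.11526168137788773), 161.8409423828125) ((0.4569033980369568, -0.11900048702955246), 0.05952669680118561)
plate ((0.4744429588317871, -0.19577160477638245), (0.17200620472431183, 0.3322191834449768), 12.291842460632324)
rail 180 [ 0.53733135 -0.10114714  0.07698594] ((0.5411569476127625, -0.10146228969097137), (0.03621456399559975, 0.13737419247627258), 5.8207550048828125)
cell top 227 ((0.4511387348175049, -0.12309359014034271), (0.06870616227388382, 0.04922650754451752), 88.67626953125) 0.11499410398762183
[[ 0.518 -0.051  0.071]
 [ 0.472 -0.111  0.078]
 [ 0.466 -0.153  0.059]
 [ 0.461 -0.09   0.059]
 [ 0.456 -0.154  0.071]
 [ 0.451 -0.102  0.079]
 [ 0.442 -0.153  0.07 ]
 [ 0.434 -0.09   0.076]
 [ 0.421 -0.15   0.068]
 [ 0.418 -0.156  0.068]
 [ 0.412 -0.15   0.067]
 [ 0.409 -0.156  0.069]
 [ 0.403 -0.153  0.066]
 [ 0.397 -0.155  0.07 ]]
```

Candidates for the boxes: the blue lids at (194,155), (222,216) and (157,231) are the real ones. The orange box at (151,139) is excluded, and so is the flat blue folder at (90,240). The crops confirm this. The plate crop shows the violet cell on the double red ring, with its port pointing down (towards the robot) near the right corner.

```bash
cat >> h.py <<'E'
def go(*targets,theta=None):
    "targets: world TCP positions; prints tool-axis shift of each leg at current (or given) jaw angle, deg"
    s=bot.read_state();R=s["tcp_rot"];p=s["position"]
    th=np.degrees(np.arctan2(R[1,2],R[0,2]));print("t",round(s["time_s"],2),"pos",p.round(4),"jaw",round(th,2),"xaxis",R[:,0].round(4),"F",s["force"].round(2),"op",round(s["opening"]*87,1),"q",s["joint_positions"].round(0))
    if theta is not None:
        dt=(theta-th+180)%360-180
        print("spin rad",round(-np.radians(dt),4)); a=np.radians(theta)
        R=np.array([[0,-np.sin(a),np.cos(a)],[0,np.cos(a),np.sin(a)],[-1,0,0]])
    for t in targets:
        t=np.array(t,float);d=R.T@(t-p);print("->",t.round(4),"tool",d.round(4));p=t
E
python3 - <<'E'
from h import *
go((.42,.30,.404),(.451,-.1231,.35),(.451,-.1231,.256),theta=88.7)
E
```

```text
t 1.1 pos [0.1405 0.609  0.4048] jaw 77.0 xaxis [ 0.  0. -1.] F [0.18 0.71 0.16] op 86.8 q [ 67.  30.  82.  -0.  68. -10.]
spin rad -0.2041
-> [0.42  0.3   0.404] tool [ 0.0008 -0.2864 -0.3026]
-> [ 0.451  -0.1231  0.35  ] tool [ 0.054  -0.0406 -0.4223]
-> [ 0.451  -0.1231  0.256 ] tool [0.094 0.    0.   ]
```

```bash
python3 -m crank '[{"offset":[0,0,0],"spin":-0.102},{"offset":[0,0,0],"spin":-0.102},{"offset":[0,-0.0286,-0.0303],"spin":0},{"offset":[0,-0.0286,-0.0303],"spin":0},{"offset":[0,-0.0286,-0.0303],"spin":0},{"offset":[0,-0.0286,-0.0303],"spin":0},{"offset":[0,-0.0286,-0.0303],"spin":0},{"offset":[0,-0.0286,-0.0303],"spin":0},{"offset":[0,-0.0286,-0.0303],"spin":0},{"offset":[0,-0.0286,-0.0303],"spin":0},{"offset":[0,-0.0286,-0.0303],"spin":0},{"offset":[0,-0.0286,-0.0303],"spin":0}]' 0.087
python3 - <<'E'
from h import *
go((.451,-.1231,.35),(.451,-.1231,.256),theta=88.7)
E
```

```text
time_s: 2.3
position: [0.4205, 0.2982, 0.405]
tcp_rot: [[0.001, -1.0, 0.023], [0.0, 0.023, 1.0], [-1.0, -0.001, 0.0]]
force: [0.7, -0.2, -1.0]
opening: 1.001
t 2.3 pos [0.4205 0.2982 0.405 ] jaw 88.69 xaxis [ 6.e-04  3.e-04 -1.e+00] F [ 0.75 -0.2  -1.  ] op 87.1 q [ 23.  22.  98.   0.  61. -66.]
spin rad -0.0001
-> [ 0.451  -0.1231  0.35  ] tool [ 0.055  -0.04   -0.4205]
-> [ 0.451  -0.1231  0.256 ] tool [0.094 0.    0.   ]
```

```bash
python3 -m crank '[{"offset":[0.0045,-0.0034,-0.0351],"spin":0},{"offset":[0.0045,-0.0034,-0.0351],"spin":0},{"offset":[0.0045,-0.0034,-0.0351],"spin":0},{"offset":[0.0045,-0.0034,-0.0351],"spin":0},{"offset":[0.0045,-0.0034,-0.0351],"spin":0},{"offset":[0.0045,-0.0034,-0.0351],"spin":0},{"offset":[0.0045,-0.0034,-0.0351],"spin":0},{"offset":[0.0045,-0.0034,-0.0351],"spin":0},{"offset":[0.0045,-0.0034,-0.0351],"spin":0},{"offset":[0.0045,-0.0034,-0.0351],"spin":0},{"offset":[0.0045,-0.0034,-0.0351],"spin":0},{"offset":[0.0045,-0.0034,-0.0351],"spin":0}]' 0.087
python3 - <<'E'
from h import *
go((.451,-.1231,.256),theta=88.7)
d=bot.capture("scene");cv2.imwrite("pics/s1.png",cv2.resize(d["pixels"][120:270,200:400],None,fx=4,fy=4,interpolation=cv2.INTER_CUBIC))
E
```

```text
time_s: 3.5
position: [0.4508, -0.1241, 0.3508]
tcp_rot: [[0.001, -1.0, 0.023], [-0.0, 0.023, 1.0], [-1.0, -0.001, -0.0]]
force: [0.9, 0.1, 0.0]
opening: 0.998
t 3.5 pos [ 0.4508 -0.1241  0.3508] jaw 88.68 xaxis [ 7.e-04 -3.e-04 -1.e+00] F [0.92 0.11 0.04] op 86.9 q [ -29.   23.  107.    0.   49. -118.]
spin rad -0.0004
-> [ 0.451  -0.1231  0.256 ] tool [ 0.0948 -0.0002  0.001 ]
```

View pics/s1.png

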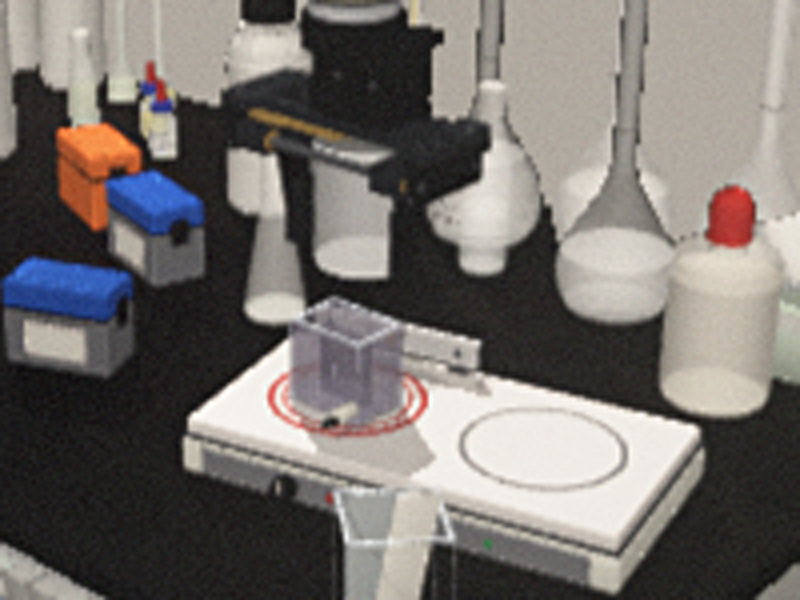

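The gripper (at about (350,160)) is open above the cell (350,360), with its jaws along y. I'll go down now.

```bash
python3 -m crank '[{"offset":[0.019,0,0.0002],"spin":0},{"offset":[0.019,0,0.0002],"spin":0},{"offset":[0.019,0,0.0002],"spin":0},{"offset":[0.019,0,0.0002],"spin":0},{"offset":[0.019,0,0.0002],"spin":0},{"offset":[0,0,0],"spin":0},{"offset":[0,0,0],"spin":0}]' 0.087
python3 -m crank '[{"offset":[0,0,0],"spin":0},{"offset":[0,0,0],"spin":0},{"offset":[0,0,0],"spin":0},{"offset":[0,0,0],"spin":0},{"offset":[0,0,0],"spin":0},{"offset":[0,0,0],"spin":0}]' 0.06
python3 - <<'E'
from h import *
go((.491,-.272,.256),theta=88.7)
E
```

```text
time_s: 4.25
position: [0.4509, -0.1215, 0.2559]
tcp_rot: [[-0.0, -1.0, 0.023], [0.0, 0.023, 1.0], [-1.0, 0.0, 0.0]]
force: [-0.2, -0.9, -0.8]
opening: 1.001
time_s: 4.85
position: [0.4509, -0.1215, 0.2564]
tcp_rot: [[0.001, -1.0, 0.023], [-0.001, 0.023, 1.0], [-1.0, -0.001, -0.001]]
force: [-0.2, 0.6, 6.2]
opening: 0.777
t 4.85 pos [ 0.4509 -0.1215  0.2564] jaw 88.7 xaxis [ 1.2e-03 -6.0e-04 -1.0e+00] F [-0.17  0.58  6.18] op 67.6 q [ -29.   33.  112.    0.   35. -118.]
spin rad -0.0
-> [ 0.491 -0.272  0.256] tool [ 0.0004 -0.0435 -0.1495]
```

```bash
python3 -m crank '[{"offset":[0,-0.002,-0.0065],"spin":0},{"offset":[0,-0.0039,-0.0135],"spin":0},{"offset":[0,-0.0039,-0.0135],"spin":0},{"offset":[0,-0.0039,-0.0135],"spin":0},{"offset":[0,-0.0039,-0.0135],"spin":0},{"offset":[0,-0.0039,-0.0135],"spin":0},{"offset":[0,-0.0039,-0.0135],"spin":0},{"offset":[0,-0.0039,-0.0135],"spin":0},{"offset":[0,-0.0039,-0.0135],"spin":0},{"offset":[0,-0.0039,-0.0135],"spin":0},{"offset":[0,-0.0039,-0.0135],"spin":0},{"offset":[0,-0.0025,-0.008],"spin":0}]' 0.06
python3 - <<'E'
from h import *
go((.491,-.272,.256),theta=88.7)
d=look("t1");P=world(d)
v=(P[...,2]>.1)&(P[...,2]<.125)&(P[...,0]>.4)&(P[...,0]<.58)&(P[...,1]<-.2)&(P[...,1]>-.35)
q=P[v];print(len(q),cv2.minAreaRect(q[:,:2].astype(np.float32)))
cv2.imwrite("pics/t1c.png",cv2.resize(d["pixels"][150:285,270:410],None,fx=4,fy=4))
E
```

```text
time_s: 6.05
position: [0.4906, -0.2717, 0.2565]
tcp_rot: [[-0.001, -1.0, 0.023], [0.002, 0.023, 1.0], [-1.0, 0.001, 0.002]]
force: [-1.9, 6.4, 10.7]
opening: 0.777
t 6.05 pos [ 0.4906 -0.2717  0.2565] jaw 88.65 xaxis [-0.001   0.0022 -1.    ] F [-1.87  6.4  10.7 ] op 67.6 q [ -40.   38.   98.    0.   44. -129.]
spin rad -0.0008
-> [ 0.491 -0.272  0.256] tool [ 0.0005 -0.0004 -0.0003]
0 ((0.0, 0.0), (0.0, 0.0), 0.0)
```

View pics/t1c.png

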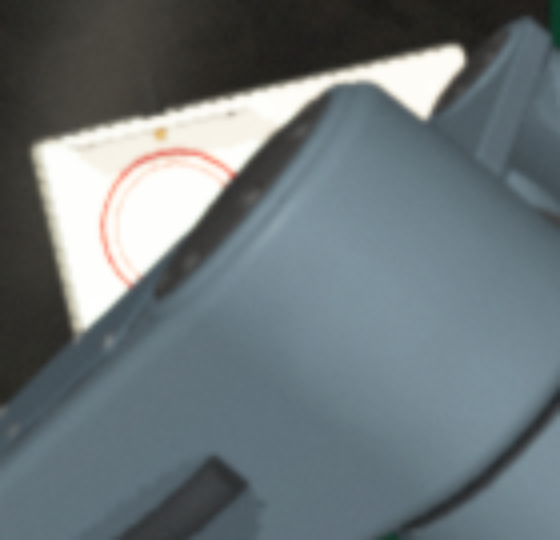

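The arm hides the cell, but the red ring at (175,225) is free. I'll release, rise and turn.

```bash
python3 -m crank '[{"offset":[0,0,0],"spin":0},{"offset":[0,0,0],"spin":0},{"offset":[0,0,0],"spin":0},{"offset":[0,0,0],"spin":0},{"offset":[-0.015,0,0],"spin":0},{"offset":[-0.03,0,0],"spin":0},{"offset":[-0.03,0,0],"spin":0},{"offset":[-0.03,0,0],"spin":0}]' 0.087
python3 -m crank '[{"offset":[-0.004,0,0],"spin":0.146},{"offset":[-0.004,0,0],"spin":0.146},{"offset":[-0.004,0,0],"spin":0.146},{"offset":[-0.004,0,0],"spin":0.146},{"offset":[-0.004,0,0],"spin":0.146},{"offset":[0,0,0],"spin":0.146},{"offset":[0,0,0],"spin":0.146},{"offset":[0,0,0],"spin":0.146}]' 0.087
python3 - <<'E'
from h import *
go((.4328,.1594,.36),(.4328,.1594,.216),theta=21.75)
E
```

```text
time_s: 6.9
position: [0.4907, -0.2716, 0.3615]
tcp_rot: [[-0.001, -1.0, 0.023], [0.001, 0.023, 1.0], [-1.0, 0.001, 0.001]]
force: [0.1, 0.3, 1.1]
opening: 1.001
time_s: 7.7
position: [0.4907, -0.2717, 0.3806]
tcp_rot: [[-0.0, -0.366, 0.931], [0.0, 0.931, 0.366], [-1.0, 0.0, -0.0]]
force: [-0.2, -0.3, -1.2]
opening: 0.995
t 7.7 pos [ 0.4907 -0.2717  0.3806] jaw 21.44 xaxis [-4.e-04  3.e-04 -1.e+00] F [-0.2  -0.33 -1.22] op 86.6 q [-40.  27.  93.  -0.  60. -62.]
spin rad -0.0054
-> [0.4328 0.1594 0.36  ] tool [0.0206 0.4218 0.106 ]
-> [0.4328 0.1594 0.216 ] tool [0.144 0.    0.   ]
```

```bash
python3 -m crank '[{"offset":[0.0017,0.0352,0.0088],"spin":-0.0054},{"offset":[0.0017,0.0352,0.0088],"spin":0},{"offset":[0.0017,0.0352,0.0088],"spin":0},{"offset":[0.0017,0.0352,0.0088],"spin":0},{"offset":[0.0017,0.0352,0.0088],"spin":0},{"offset":[0.0017,0.0352,0.0088],"spin":0},{"offset":[0.0017,0.0352,0.0088],"spin":0},{"offset":[0.0017,0.0352,0.0088],"spin":0},{"offset":[0.0017,0.0352,0.0088],"spin":0},{"offset":[0.0017,0.0352,0.0088],"spin":0},{"offset":[0.0017,0.0352,0.0088],"spin":0},{"offset":[0.0017,0.0352,0.0088],"spin":0}]' 0.087
python3 - <<'E'
from h import *
go((.4328,.1594,.216),theta=21.75)
d=look("t2");P=world(d)
v=(P[...,2]>.1)&(P[...,2]<.125)&(P[...,0]>.4)&(P[...,0]<.58)&(P[...,1]<-.2)&(P[...,1]>-.35)
q=P[v];print(len(q),cv2.minAreaRect(q[:,:2].astype(np.float32)))
cv2.imwrite("pics/t2c.png",cv2.resize(d["pixels"][150:285,270:410],None,fx=4,fy=4))
E
```

```text
time_s: 8.9
position: [0.4295, 0.1607, 0.3603]
tcp_rot: [[0.0, -0.376, 0.927], [-0.0, 0.927, 0.376], [-1.0, -0.0, 0.0]]
force: [1.3, 0.1, 0.2]
opening: 1.0
t 8.9 pos [0.4295 0.1607 0.3603] jaw 22.09 xaxis [ 0. -0. -1.] F [1.29 0.05 0.21] op 87.0 q [  7.  22. 108.  -0.  50. -16.]
spin rad 0.0059
-> [0.4328 0.1594 0.216 ] tool [ 0.1443 -0.0025  0.0026]
210 ((0.4904155433177948, -0.27484625577926636), (0.06951340287923813, 0.047115594148635864), 88.10143280029297)
```

View pics/t2c.png

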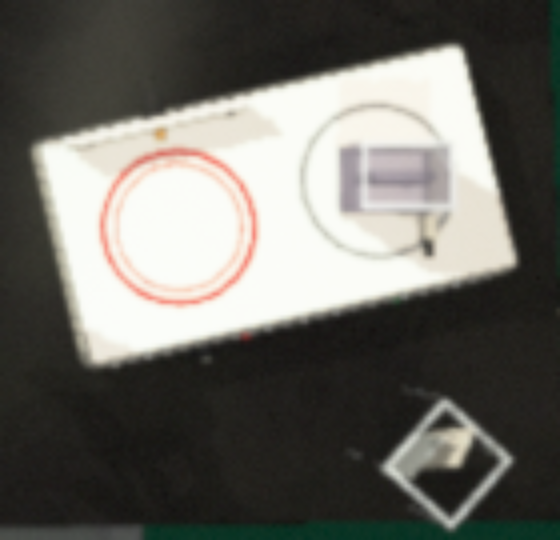

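View pics/t2.png

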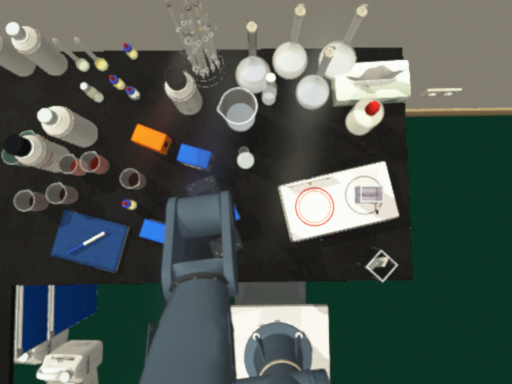

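The cell now stands inside the grey ring at (395,180), about 3 mm from its centre, and the gripper is above box 1. I'll go down and grip.

```bash
python3 -m crank '[{"offset":[0.024,-0.0012,0.0013],"spin":0.0059},{"offset":[0.024,-0.0012,0.0013],"spin":0},{"offset":[0.024,0,0],"spin":0},{"offset":[0.024,0,0],"spin":0},{"offset":[0.024,0,0],"spin":0},{"offset":[0.012,0,0],"spin":0},{"offset":[0.012,0,0],"spin":0},{"offset":[0,0,0],"spin":0},{"offset":[0,0,0],"spin":0}]' 0.087
python3 -c "
from h import *
go(theta=21.75)"
python3 -m crank '[{"offset":[0,0,0],"spin":0},{"offset":[0,0,0],"spin":0},{"offset":[0,0,0],"spin":0},{"offset":[0,0,0],"spin":0},{"offset":[0,0,0],"spin":0},{"offset":[0,0,0],"spin":0},{"offset":[0,0,0],"spin":0}]' 0.045
python3 -c "
from h import *
go(theta=21.75)"
python3 -m crank '[{"offset":[-0.004,0,0],"spin":0},{"offset":[-0.008,0,0],"spin":0},{"offset":[-0.008,0,0],"spin":0},{"offset":[0,0,0],"spin":0},{"offset":[0,0,0],"spin":0},{"offset":[0,0,0],"spin":0}]' 0.045
python3 -c "
from h import *
for i in range(4):
  bot.capture('top');go(theta=21.75)"
```

```text
time_s: 9.85
position: [0.4334, 0.1579, 0.2163]
tcp_rot: [[-0.0, -0.371, 0.929], [-0.0, 0.929, 0.371], [-1.0, 0.0, -0.0]]
force: [-1.1, -0.1, 0.1]
opening: 0.998
t 9.85 pos [0.4334 0.1579 0.2163] jaw 21.75 xaxis [-5.e-04 -1.e-04 -1.e+00] F [-1.07 -0.13  0.1 ] op 86.8 q [  6.  38. 114.  -0.  29. -16.]
spin rad -0.0
time_s: 10.55
position: [0.4335, 0.158, 0.2166]
tcp_rot: [[0.0, -0.37, 0.929], [0.0, 0.929, 0.37], [-1.0, -0.0, 0.0]]
force: [0.7, 0.3, 3.0]
opening: 0.62
t 10.55 pos [0.4335 0.158  0.2166] jaw 21.75 xaxis [ 5.e-04  1.e-04 -1.e+00] F [0.65 0.26 2.97] op 53.9 q [  6.  38. 114.   0.  29. -16.]
spin rad -0.0001
time_s: 11.15
position: [0.4333, 0.1579, 0.2364]
tcp_rot: [[-0.0, -0.371, 0.929], [-0.0, 0.929, 0.371], [-1.0, -0.0, -0.0]]
force: [-0.4, 0.8, -0.8]
opening: 0.616
t 11.2 pos [0.4333 0.158  0.2363] jaw 21.74 xaxis [-3.e-04 -0.e+00 -1.e+00] F [-0.14  0.04 -0.57] op 54.0 q [  6.  35. 113.   0.  31. -16.]
spin rad -0.0001
t 11.25 pos [0.4333 0.1579 0.2362] jaw 21.74 xaxis [-5.e-04 -0.e+00 -1.e+00] F [ 0.28 -0.6  -1.63] op 53.7 q [  6.  35. 113.   0.  31. -16.]
spin rad -0.0001
t 11.3 pos [0.4333 0.1579 0.2361] jaw 21.74 xaxis [-5.e-04 -1.e-04 -1.e+00] F [ 0.18  0.84 -1.06] op 53.6 q [  6.  35. 113.  -0.  31. -16.]
spin rad -0.0001
t 11.35 pos [0.4333 0.1579 0.2361] jaw 21.74 xaxis [-6.e-04 -1.e-04 -1.e+00] F [ 0.1   0.23 -0.14] op 53.5 q [  6.  35. 113.  -0.  31. -16.]
spin rad -0.0001
```

The lift reads about -0.9 N, so box 1 is empty. I'll set it back down.

```bash
python3 -m crank '[{"offset":[0.008,0,0],"spin":0},{"offset":[0.008,0,0],"spin":0},{"offset":[0.0035,0,0],"spin":0},{"offset":[0,0,0],"spin":0},{"offset":[0,0,0],"spin":0}]' 0.045
python3 -m crank '[{"offset":[0,0,0],"spin":0},{"offset":[0,0,0],"spin":0},{"offset":[0,0,0],"spin":0},{"offset":[0,0,0],"spin":0},{"offset":[-0.02,0,0],"spin":0},{"offset":[-0.03,0,0],"spin":0},{"offset":[-0.03,0,0],"spin":0},{"offset":[-0.03,0,0],"spin":0.135},{"offset":[-0.03,0,0],"spin":0.135},{"offset":[0,0,0],"spin":0.135},{"offset":[0,0,0],"spin":0.135},{"offset":[0,0,0],"spin":0.135}]' 0.087
python3 -c "
from h import *
go((.6133,.2406,.36),(.6133,.2406,.216),theta=-16.9)"
```

```text
time_s: 11.85
position: [0.4332, 0.1579, 0.2164]
tcp_rot: [[-0.001, -0.37, 0.929], [-0.0, 0.929, 0.37], [-1.0, 0.0, -0.001]]
force: [0.5, 0.5, -1.4]
opening: 0.615
time_s: 13.05
position: [0.4331, 0.1579, 0.3573]
tcp_rot: [[0.001, 0.297, 0.955], [0.0, 0.955, -0.297], [-1.0, 0.0, 0.001]]
force: [0.8, 0.9, 0.5]
opening: 1.002
t 13.05 pos [0.4331 0.1579 0.3573] jaw -17.25 xaxis [ 9.e-04  1.e-04 -1.e+00] F [0.8  0.93 0.49] op 87.1 q [  6.  22. 108.   0.  50.  23.]
spin rad -0.0061
-> [0.6133 0.2406 0.36  ] tool [-0.0027  0.1315  0.1484]
-> [0.6133 0.2406 0.216 ] tool [0.144 0.    0.   ]
```

```bash
python3 -m crank '[{"offset":[0,0.0219,0.0247],"spin":-0.0061},{"offset":[0,0.0219,0.0247],"spin":0},{"offset":[0,0.0219,0.0247],"spin":0},{"offset":[0,0.0219,0.0247],"spin":0},{"offset":[0,0.0219,0.0247],"spin":0},{"offset":[0,0.022,0.0249],"spin":0},{"offset":[0,0,0],"spin":0},{"offset":[0,0,0],"spin":0}]' 0.087
python3 -c "
from h import *
go((.6133,.2406,.36),(.6133,.2406,.216),theta=-16.9)
d=look('t3')
d=bot.capture('scene');cv2.imwrite('pics/s3.png',cv2.resize(d['pixels'][90:240,150:350],None,fx=4,fy=4))"
```

```text
time_s: 13.85
position: [0.613, 0.2415, 0.356]
tcp_rot: [[-0.002, 0.285, 0.959], [-0.001, 0.959, -0.285], [-1.0, -0.001, -0.002]]
force: [-1.1, -0.2, 0.1]
opening: 0.999
t 13.85 pos [0.613  0.2415 0.356 ] jaw -16.56 xaxis [-1.9e-03 -5.0e-04 -1.0e+00] F [-1.09 -0.24  0.11] op 87.0 q [12. 36. 80. -0. 65. 28.]
spin rad 0.0059
-> [0.6133 0.2406 0.36  ] tool [-0.004  -0.0008  0.0005]
-> [0.6133 0.2406 0.216 ] tool [0.144 0.    0.   ]
```

View pics/s3.png

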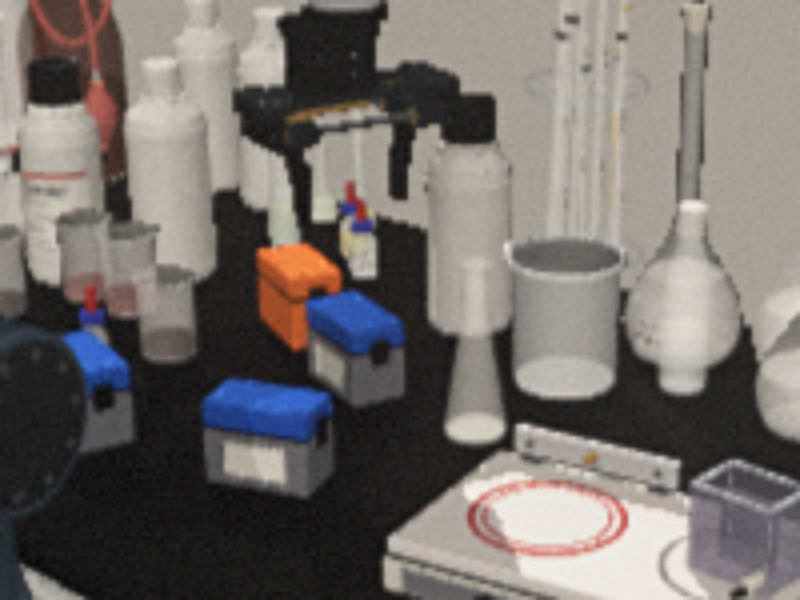

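The open gripper hangs above the box at (355,345), with the other two boxes at (100,390) and (268,435). The flask at (475,390) is well to the side. I'll go down.

```bash
python3 -m crank '[{"offset":[0.024,-0.0004,0.0003],"spin":0.006},{"offset":[0.024,-0.0004,0.0002],"spin":0},{"offset":[0.024,0,0],"spin":0},{"offset":[0.024,0,0],"spin":0},{"offset":[0.024,0,0],"spin":0},{"offset":[0.01,0,0],"spin":0},{"offset":[0.01,0,0],"spin":0},{"offset":[0,0,0],"spin":0},{"offset":[0,0,0],"spin":0}]' 0.087
python3 -c "
from h import *
go((.6133,.2406,.216),theta=-16.9)"
python3 -m crank '[{"offset":[0,0,0],"spin":0},{"offset":[0,0,0],"spin":0},{"offset":[0,0,0],"spin":0},{"offset":[0,0,0],"spin":0},{"offset":[0,0,0],"spin":0},{"offset":[0,0,0],"spin":0},{"offset":[0,0,0],"spin":0}]' 0.045
python3 -m crank '[{"offset":[-0.004,0,0],"spin":0},{"offset":[-0.008,0,0],"spin":0},{"offset":[-0.008,0,0],"spin":0},{"offset":[0,0,0],"spin":0},{"offset":[0,0,0],"spin":0},{"offset":[0,0,0],"spin":0}]' 0.045
python3 -c "
from h import *
for i in range(4):
  bot.capture('top');go()"
```

```text
time_s: 14.85
position: [0.6137, 0.2406, 0.2177]
tcp_rot: [[0.001, 0.291, 0.957], [0.0, 0.957, -0.291], [-1.0, 0.001, 0.001]]
force: [-0.1, 0.7, 0.0]
opening: 0.996
t 14.85 pos [0.6137 0.2406 0.2177] jaw -16.92 xaxis [ 1.3e-03  3.0e-04 -1.0e+00] F [-0.12  0.72  0.04] op 86.7 q [12. 46. 84. -0. 50. 29.]
spin rad -0.0004
-> [0.6133 0.2406 0.216 ] tool [ 0.0017 -0.0001 -0.0004]
time_s: 15.55
position: [0.6132, 0.2406, 0.217]
tcp_rot: [[-0.001, 0.291, 0.957], [0.0, 0.957, -0.291], [-1.0, -0.0, -0.001]]
force: [-1.1, 0.2, 1.9]
opening: 0.617
time_s: 16.15
position: [0.6133, 0.2405, 0.2367]
tcp_rot: [[-0.001, 0.291, 0.957], [-0.0, 0.957, -0.291], [-1.0, -0.0, -0.0]]
force: [-0.0, -0.8, -3.7]
opening: 0.619
t 16.2 pos [0.6133 0.2405 0.2366] jaw -16.93 xaxis [-7.e-04 -2.e-04 -1.e+00] F [ 1.1  -0.27 -4.87] op 53.7 q [12. 45. 84. -0. 52. 29.]
t 16.25 pos [0.6133 0.2405 0.2365] jaw -16.92 xaxis [-8.e-04 -2.e-04 -1.e+00] F [ 0.2  -0.47 -4.24] op 53.9 q [12. 45. 84. -0. 52. 29.]
t 16.3 pos [0.6133 0.2405 0.2365] jaw -16.93 xaxis [-7.e-04 -2.e-04 -1.e+00] F [-0.64  0.53 -5.04] op 54.1 q [12. 45. 84. -0. 52. 29.]
t 16.35 pos [0.6134 0.2405 0.2365] jaw -16.93 xaxis [-6.e-04 -1.e-04 -1.e+00] F [-0.02 -0.96 -3.84] op 54.0 q [12. 45. 84. -0. 52. 29.]
```

The lift reads about -4.4 N, so this is the full box. I'll refine the plate pose from the freed rings while lifting.

```bash
python3 -m crank '[{"offset":[-0.01,0,0],"spin":0},{"offset":[-0.02,0,0],"spin":0},{"offset":[-0.025,0,0],"spin":0},{"offset":[-0.025,0,0],"spin":0},{"offset":[-0.025,0,0],"spin":0},{"offset":[-0.025,0,0],"spin":0},{"offset":[-0.015,0,0],"spin":0},{"offset":[0,0,0],"spin":0}]' 0.045
python3 - <<'E'
from h import *
d=pickle.load(open("last.pkl","rb"));P=world(d)
hsv=cv2.cvtColor(d["pixels"],cv2.COLOR_BGR2HSV)
red=((hsv[...,0]<8)|(hsv[...,0]>172))&(hsv[...,1]>90)&(abs(P[...,2]-.05)<.012)&(P[...,0]<.6)&(P[...,0]>.385)&(P[...,1]<0)&(P[...,1]>-.3)
uv=np.argwhere(red)[:,::-1]
pts=onplane(d,uv,.05)[:,:2].astype(np.float32)
print("red circ",len(pts),cv2.minEnclosingCircle(pts),pts.min(0),pts.max(0))
m=(abs(P[...,2]-.05)<.006)&(P[...,0]>.3)&(P[...,0]<.62)&(P[...,1]<0)&(P[...,1]>-.45)&(hsv[...,2]>100)
r=cv2.minAreaRect(onplane(d,np.argwhere(m)[:,::-1],.05)[:,:2].astype(np.float32));print(r)
th=np.radians(r[2]);c=np.array(r[0]);ex=np.array([np.cos(th),np.sin(th)]);ey=np.array([-np.sin(th),np.cos(th)])
h=c+.078*ey;print("heated",h,"rest",c-.078*ey,"rail",h+.075*ex)
q=P[(P[...,2]>.07)&(P[...,2]<.085)&(P[...,0]>.48)&(P[...,0]<.6)&(P[...,1]<-.0)&(P[...,1]>-.2)]
l=(q[:,:2]-h)@np.array([ex,ey]).T;print("rail local",np.percentile(l,[2,50,98],axis=0).round(3))
A=np.polyfit(l[:,1],l[:,0],1);print("rail slope",A)
t=h+.030*ex; print("pre",t,"contact",h+.048*ex)
go((.46,.17,.40),(.44,-.1,.40),(*t,.34),theta=r[2])
E
```

```text
time_s: 17.15
position: [0.614, 0.2407, 0.3856]
tcp_rot: [[0.007, 0.291, 0.957], [0.001, 0.957, -0.291], [-1.0, 0.003, 0.006]]
force: [-0.1, 0.4, -3.5]
opening: 0.618
red circ 127 ((0.45659855008125305, -0.11819160729646683), 0.05943713337182999) [ 0.39727664 -0.17599604] [ 0.5155981  -0.06023164]
((0.4742676019668579, -0.19514936208724976), (0.17144304513931274, 0.3315252661705017), 12.244051933288574)
heated [ 0.45772566 -0.11892362] rest [ 0.49080955 -0.27137511] rail [ 0.53101964 -0.1030179 ]
rail local [[ 0.072 -0.066]
 [ 0.08  -0.   ]
 [ 0.102  0.066]]
rail slope [0.00151874 0.08171905]
pre [ 0.48704325 -0.11256133] contact [ 0.50463381 -0.10874396]
t 17.15 pos [0.614  0.2407 0.3856] jaw -16.92 xaxis [ 0.007   0.0015 -1.    ] F [-0.12  0.43 -3.45] op 53.8 q [12. 34. 78.  0. 68. 29.]
spin rad -0.509
-> [0.46 0.17 0.4 ] tool [-0.0144 -0.0365 -0.1655]
-> [ 0.44 -0.1   0.4 ] tool [ 0.     -0.2596 -0.0768]
-> [ 0.487  -0.1126  0.34  ] tool [ 0.06   -0.0223  0.0433]
```

```bash
python3 -m crank '[{"offset":[-0.003,0,0],"spin":-0.1018},{"offset":[-0.003,0,0],"spin":-0.1018},{"offset":[-0.003,0,0],"spin":-0.1018},{"offset":[-0.003,0,0],"spin":-0.1018},{"offset":[0,0,0],"spin":-0.1018},{"offset":[0,-0.0026,-0.012],"spin":0},{"offset":[0,-0.0056,-0.0256],"spin":0},{"offset":[0,-0.0056,-0.0256],"spin":0},{"offset":[0,-0.0056,-0.0256],"spin":0},{"offset":[0,-0.0056,-0.0256],"spin":0},{"offset":[0,-0.0056,-0.0256],"spin":0},{"offset":[0,-0.0056,-0.0256],"spin":0}]' 0.045
python3 -c "
from h import *
go((.45,-.08,.40),(.4851,-.1130,.34),theta=12.24)"
```

```text
time_s: 18.35
position: [0.4578, 0.1696, 0.3932]
tcp_rot: [[-0.001, -0.212, 0.977], [-0.0, 0.977, 0.212], [-1.0, 0.0, -0.001]]
force: [-1.1, 0.6, -3.9]
opening: 0.619
t 18.35 pos [0.4578 0.1696 0.3932] jaw 12.24 xaxis [-1.5e-03 -3.0e-04 -1.0e+00] F [-1.09  0.6  -3.93] op 53.8 q [  7.  21. 102.  -0.  57.  -5.]
spin rad 0.0
-> [ 0.45 -0.08  0.4 ] tool [-0.0068 -0.2422 -0.0605]
-> [ 0.4851 -0.113   0.34  ] tool [ 0.06   -0.0397  0.0273]
```

```bash
python3 -m crank '[{"offset":[0,-0.013,-0.0035],"spin":0},{"offset":[0,-0.0255,-0.0063],"spin":0},{"offset":[0,-0.0255,-0.0063],"spin":0},{"offset":[0,-0.0255,-0.0063],"spin":0},{"offset":[0,-0.0255,-0.0063],"spin":0},{"offset":[0,-0.0255,-0.0063],"spin":0},{"offset":[0,-0.0255,-0.0063],"spin":0},{"offset":[0,-0.0255,-0.0063],"spin":0},{"offset":[0,-0.0255,-0.0063],"spin":0},{"offset":[0,-0.0255,-0.0063],"spin":0},{"offset":[0,0,0],"spin":0},{"offset":[0,0,0],"spin":0}]' 0.045
python3 -c "
from h import *
go((.4851,-.1130,.34),(.4851,-.1130,.268),theta=12.24)"
```

```text
time_s: 19.55
position: [0.4519, -0.0804, 0.3936]
tcp_rot: [[-0.0, -0.21, 0.978], [0.001, 0.978, 0.21], [-1.0, 0.001, -0.0]]
force: [-0.6, 0.3, -4.7]
opening: 0.618
t 19.55 pos [ 0.4519 -0.0804  0.3936] jaw 12.12 xaxis [-4.e-04  6.e-04 -1.e+00] F [-0.58  0.32 -4.69] op 53.8 q [-24.  18. 106.   0.  56. -36.]
spin rad -0.0021
-> [ 0.4851 -0.113   0.34  ] tool [ 0.0536 -0.0389  0.0256]
-> [ 0.4851 -0.113   0.268 ] tool [0.072 0.    0.   ]
```

```bash
python3 -m crank '[{"offset":[0.0107,-0.0078,0.0051],"spin":-0.0021},{"offset":[0.0107,-0.0078,0.0051],"spin":0},{"offset":[0.0107,-0.0078,0.0051],"spin":0},{"offset":[0.0107,-0.0078,0.0051],"spin":0},{"offset":[0.0107,-0.0078,0.0051],"spin":0},{"offset":[0.02,0,0],"spin":0},{"offset":[0.02,0,0],"spin":0},{"offset":[0.012,0,0],"spin":0},{"offset":[0.008,0,0],"spin":0},{"offset":[0.006,0,0],"spin":0},{"offset":[0,0,0],"spin":0},{"offset":[0,0,0],"spin":0}]' 0.045
python3 -c "
from h import *
d=bot.capture('scene');cv2.imwrite('pics/s4.png',cv2.resize(d['pixels'][120:270,200:400],None,fx=4,fy=4))
go((.4851,-.1130,.267),theta=12.24)"
```

```text
time_s: 20.75
position: [0.4854, -0.1124, 0.2747]
tcp_rot: [[0.001, -0.214, 0.977], [-0.0, 0.977, 0.214], [-1.0, -0.001, 0.001]]
force: [-1.1, 0.1, -3.9]
opening: 0.617
t 20.8 pos [ 0.4854 -0.1124  0.2749] jaw 12.37 xaxis [ 1.3e-03 -7.0e-04 -1.0e+00] F [-0.26  0.21 -4.64] op 53.8 q [-26.  33. 107.  -0.  41. -38.]
spin rad 0.0022
-> [ 0.4851 -0.113   0.267 ] tool [ 0.0079 -0.0005 -0.0004]
```

View pics/s4.png

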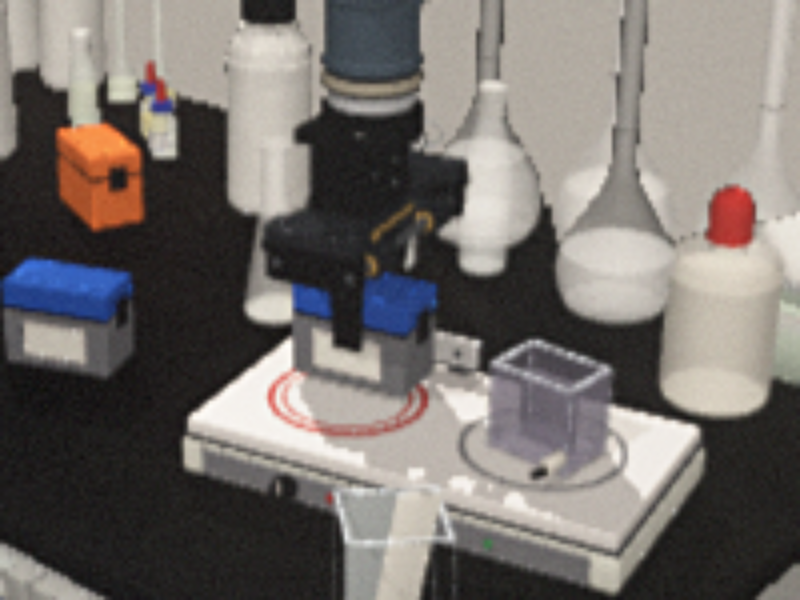

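The box is upright and held just above the plate at (365,335), in front of the rail and square to it. I'll lower it.

```bash
python3 -m crank '[{"offset":[0.004,0,0],"spin":0},{"offset":[0.003,0,0],"spin":0},{"offset":[0,0,0],"spin":0},{"offset":[0,0,0],"spin":0},{"offset":[0,0,0],"spin":0}]' 0.045
python3 -c "
from h import *
go((.5046,-.1087,.267),theta=12.24)"
```

```text
time_s: 21.3
position: [0.4851, -0.1123, 0.2674]
tcp_rot: [[0.0, -0.214, 0.977], [-0.0, 0.977, 0.214], [-1.0, -0.0, 0.0]]
force: [-0.0, -0.2, -5.3]
opening: 0.623
t 21.3 pos [ 0.4851 -0.1123  0.2674] jaw 12.36 xaxis [ 1.e-04 -0.e+00 -1.e+00] F [-0.   -0.24 -5.28] op 54.2 q [-26.  33. 107.  -0.  40. -38.]
spin rad 0.0021
-> [ 0.5046 -0.1087  0.267 ] tool [ 0.0004 -0.0006  0.0198]
```

```bash
python3 -m crank '[{"offset":[0.001,0,0],"spin":0.002},{"offset":[0,0,0],"spin":0},{"offset":[0,0,0],"spin":0}]' 0.045
python3 -c "
from h import *
go()"
python3 -m crank '[{"offset":[0.0008,0,0],"spin":0},{"offset":[0,0,0],"spin":0},{"offset":[0,0,0],"spin":0}]' 0.045
python3 -c "
from h import *
go()"
```

```text
time_s: 21.6
position: [0.4852, -0.1124, 0.267]
tcp_rot: [[0.001, -0.212, 0.977], [-0.0, 0.977, 0.212], [-1.0, -0.001, 0.001]]
force: [-0.2, 0.8, 3.4]
opening: 0.622
t 21.6 pos [ 0.4852 -0.1124  0.267 ] jaw 12.26 xaxis [ 6.e-04 -4.e-04 -1.e+00] F [-0.2   0.82  3.37] op 54.1 q [-26.  33. 107.  -0.  40. -38.]
time_s: 21.9
position: [0.4852, -0.1123, 0.2669]
tcp_rot: [[0.001, -0.212, 0.977], [-0.001, 0.977, 0.212], [-1.0, -0.001, 0.001]]
force: [-1.5, 1.2, 10.2]
opening: 0.617
t 21.9 pos [ 0.4852 -0.1123  0.2669] jaw 12.26 xaxis [ 8.e-04 -6.e-04 -1.e+00] F [-1.5   1.19 10.25] op 53.7 q [-26.  33. 107.  -0.  39. -38.]
```

The box is on the plate. I'll ease the pressure and push it back towards the rail.

```bash
python3 -m crank '[{"offset":[-0.001,0,0],"spin":0},{"offset":[0,0,0.003],"spin":0},{"offset":[0,0,0.003],"spin":0},{"offset":[0,0,0.003],"spin":0},{"offset":[0,0,0.003],"spin":0},{"offset":[0,0,0.003],"spin":0},{"offset":[0,0,0.002],"spin":0},{"offset":[0,0,0],"spin":0},{"offset":[0,0,0],"spin":0}]' 0.045
python3 -c "
from h import *
go((.5046,-.1087,.267),theta=12.24)"
python3 -m crank '[{"offset":[0,0,0.001],"spin":0},{"offset":[0,0,0.001],"spin":0},{"offset":[0,0,0],"spin":0}]' 0.045
python3 -c "
from h import *
go((.5046,-.1087,.267),theta=12.24)"
```

```text
time_s: 22.8
position: [0.5003, -0.1086, 0.267]
tcp_rot: [[-0.005, -0.213, 0.977], [0.0, 0.977, 0.213], [-1.0, 0.001, -0.004]]
force: [-7.5, -0.6, 9.7]
opening: 0.616
t 22.8 pos [ 0.5003 -0.1086  0.267 ] jaw 12.31 xaxis [-4.6e-03  5.0e-04 -1.0e+00] F [-7.52 -0.59  9.7 ] op 53.6 q [-25.  34. 105.  -0.  41. -37.]
spin rad 0.0011
-> [ 0.5046 -0.1087  0.267 ] tool [ 0.     -0.001   0.0042]
time_s: 23.1
position: [0.502, -0.1082, 0.267]
tcp_rot: [[-0.005, -0.213, 0.977], [0.0, 0.977, 0.213], [-1.0, 0.002, -0.005]]
force: [-7.5, -1.5, 8.6]
opening: 0.615
t 23.1 pos [ 0.502  -0.1082  0.267 ] jaw 12.31 xaxis [-5.5e-03  5.0e-04 -1.0e+00] F [-7.46 -1.51  8.58] op 53.5 q [-25.  34. 105.  -0.  41. -37.]
spin rad 0.0012
-> [ 0.5046 -0.1087  0.267 ] tool [ 0.     -0.001   0.0024]
```

```bash
python3 -m crank '[{"offset":[-0.0003,0,0.001],"spin":0},{"offset":[0,0,0.001],"spin":0},{"offset":[0,0,0],"spin":0},{"offset":[0,0,0],"spin":0}]' 0.045
python3 -c "
from h import *
go((.5046,-.1087,.267),theta=12.24)"
python3 -m crank '[{"offset":[0,0,0.001],"spin":0},{"offset":[0,0,0],"spin":0},{"offset":[0,0,0],"spin":0}]' 0.045
python3 -m crank '[{"offset":[0,0,0.001],"spin":0},{"offset":[0,0,0],"spin":0},{"offset":[0,0,0],"spin":0}]' 0.045
python3 -c "
from h import *
go((.5046,-.1087,.267),theta=12.24)"
```

```text
time_s: 23.5
position: [0.5044, -0.1077, 0.267]
tcp_rot: [[-0.004, -0.213, 0.977], [0.001, 0.977, 0.213], [-1.0, 0.001, -0.004]]
force: [-6.9, -1.9, 7.9]
opening: 0.613
t 23.5 pos [ 0.5044 -0.1077  0.267 ] jaw 12.29 xaxis [-4.2e-03  6.0e-04 -1.0e+00] F [-6.85 -1.94  7.92] op 53.4 q [-24.  34. 104.  -0.  42. -37.]
spin rad 0.0009
-> [ 0.5046 -0.1087  0.267 ] tool [ 0.    -0.001 -0.   ]
time_s: 23.8
position: [0.5052, -0.1076, 0.267]
tcp_rot: [[-0.005, -0.213, 0.977], [0.001, 0.977, 0.213], [-1.0, 0.002, -0.005]]
force: [-7.5, -1.1, 8.8]
opening: 0.616
time_s: 24.1
position: [0.5056, -0.1075, 0.2671]
tcp_rot: [[-0.007, -0.213, 0.977], [0.001, 0.977, 0.213], [-1.0, 0.002, -0.006]]
force: [-9.3, -2.1, 9.9]
opening: 0.62
t 24.1 pos [ 0.5056 -0.1075  0.2671] jaw 12.28 xaxis [-6.6e-03  5.0e-04 -1.0e+00] F [-9.31 -2.06  9.94] op 53.9 q [-24.  34. 104.  -0.  42. -37.]
spin rad 0.0007
-> [ 0.5046 -0.1087  0.267 ] tool [ 0.0001 -0.0009 -0.0012]
```

```bash
python3 -m crank '[{"offset":[0,0,0.001],"spin":0},{"offset":[0,0,0],"spin":0},{"offset":[0,0,0],"spin":0}]' 0.045
python3 -m crank '[{"offset":[0,0,0.001],"spin":0},{"offset":[0,0,0],"spin":0},{"offset":[0,0,0],"spin":0}]' 0.045
python3 -m crank '[{"offset":[0,0,0.001],"spin":0},{"offset":[0,0,0],"spin":0},{"offset":[0,0,0],"spin":0}]' 0.045
python3 -c "
from h import *
go((.5046,-.1087,.267),theta=12.24)"
```

```text
time_s: 24.4
position: [0.506, -0.1075, 0.2671]
tcp_rot: [[-0.009, -0.213, 0.977], [0.0, 0.977, 0.213], [-1.0, 0.002, -0.008]]
force: [-11.1, -4.1, 11.3]
opening: 0.617
time_s: 24.7
position: [0.5064, -0.1074, 0.2671]
tcp_rot: [[-0.01, -0.213, 0.977], [0.0, 0.977, 0.213], [-1.0, 0.003, -0.01]]
force: [-13.6, -5.3, 12.5]
opening: 0.617
time_s: 25.0
position: [0.5067, -0.1074, 0.2672]
tcp_rot: [[-0.012, -0.213, 0.977], [0.0, 0.977, 0.213], [-1.0, 0.003, -0.012]]
force: [-16.0, -7.2, 14.6]
opening: 0.617
t 25.0 pos [ 0.5067 -0.1074  0.2672] jaw 12.32 xaxis [-1.250e-02  2.000e-04 -9.999e-01] F [-15.97  -7.17  14.62] op 53.7 q [-24.  34. 104.  -0.  42. -36.]
spin rad 0.0014
-> [ 0.5046 -0.1087  0.267 ] tool [ 0.0002 -0.0009 -0.0024]
```

The force now rises steadily with each step, so the box is against the rail. I'll unload and release.

```bash
python3 -m crank '[{"offset":[0,0,-0.001],"spin":0},{"offset":[0,0,-0.001],"spin":0},{"offset":[0,0,-0.001],"spin":0},{"offset":[0,0,0],"spin":0}]' 0.045
python3 -c "
from h import *
go()"
python3 -m crank '[{"offset":[0,0,0],"spin":0},{"offset":[0,0,0],"spin":0},{"offset":[0,0,0],"spin":0},{"offset":[0,0,0],"spin":0},{"offset":[0,0,0],"spin":0}]' 0.087
python3 -c "
from h import *
go()"
```

```text
time_s: 25.4
position: [0.5055, -0.1075, 0.2671]
tcp_rot: [[-0.007, -0.213, 0.977], [0.001, 0.977, 0.213], [-1.0, 0.002, -0.006]]
force: [-8.7, -2.9, 10.3]
opening: 0.618
t 25.4 pos [ 0.5055 -0.1075  0.2671] jaw 12.28 xaxis [-6.7e-03  7.0e-04 -1.0e+00] F [-8.7  -2.95 10.32] op 53.7 q [-24.  34. 104.  -0.  42. -37.]
time_s: 25.9
position: [0.508, -0.1075, 0.2668]
tcp_rot: [[0.001, -0.212, 0.977], [-0.0, 0.977, 0.212], [-1.0, -0.0, 0.001]]
force: [1.0, -0.0, 0.2]
opening: 0.962
t 25.9 pos [ 0.508  -0.1075  0.2668] jaw 12.25 xaxis [ 8.e-04 -2.e-04 -1.e+00] F [ 0.96 -0.02  0.23] op 83.7 q [-24.  34. 104.   0.  41. -37.]
```

```bash
python3 -m crank '[{"offset":[0,0,0],"spin":0},{"offset":[-0.01,0,0],"spin":0},{"offset":[-0.02,0,0],"spin":0},{"offset":[-0.03,0,0],"spin":0},{"offset":[-0.03,0,0],"spin":0},{"offset":[-0.03,0,0],"spin":0},{"offset":[0,0.03,-0.01],"spin":0},{"offset":[0,0.04,-0.01],"spin":0},{"offset":[0,0.04,-0.01],"spin":0},{"offset":[0,0.04,-0.01],"spin":0},{"offset":[0,0.04,-0.01],"spin":0},{"offset":[0,0.03,-0.01],"spin":0}]' 0.087
python3 - <<'E'
from h import *
go()
d=look("t5");P=world(d)
hsv=cv2.cvtColor(d["pixels"],cv2.COLOR_BGR2HSV)
b=(hsv[...,0]>100)&(hsv[...,0]<125)&(hsv[...,1]>120)&(P[...,2]>.115)&(P[...,2]<.135)&(P[...,1]<0)&(P[...,0]>.4)
r=cv2.minAreaRect(onplane(d,np.argwhere(b)[:,::-1],.124)[:,:2].astype(np.float32));print(b.sum(),r,np.median(P[b][:,2]))
th=np.radians(12.24);ex=np.array([np.cos(th),np.sin(th)]);ey=np.array([-ex[1],ex[0]])
l=np.array(r[0])-[.4577,-.1189];print("local",l@ex,l@ey)
v=(P[...,2]>.1)&(P[...,2]<.125)&(P[...,0]>.4)&(P[...,0]<.58)&(P[...,1]<-.2)&(P[...,1]>-.35)
q=P[v];print("cell",cv2.minAreaRect(q[:,:2].astype(np.float32)))
cv2.imwrite("pics/t5c.png",cv2.resize(d["pixels"][150:285,270:410],None,fx=4,fy=4))
s=bot.capture("scene");cv2.imwrite("pics/s5.png",cv2.resize(s["pixels"][120:270,200:400],None,fx=4,fy=4))
E
```

```text
time_s: 27.1
position: [0.4008, 0.0965, 0.3875]
tcp_rot: [[0.001, -0.213, 0.977], [0.0, 0.977, 0.213], [-1.0, 0.0, 0.001]]
force: [0.8, 0.6, -0.6]
opening: 0.995
t 27.1 pos [0.4008 0.0965 0.3875] jaw 12.28 xaxis [ 6.e-04  4.e-04 -1.e+00] F [ 0.77  0.57 -0.56] op 86.6 q [ -2.  15. 112.   0.  52. -14.]
581 ((0.502181887626648, -0.104800283908844), (0.05069249868392944, 0.09280473738908768), 12.430190086364746) 0.12431345480715414
local 0.04645997091287297 0.004348726647645065
cell ((0.4908594489097595, -0.27516427636146545), (0.0696544349193573, 0.04732310771942139), 89.19941711425781)
```

View pics/t5c.png

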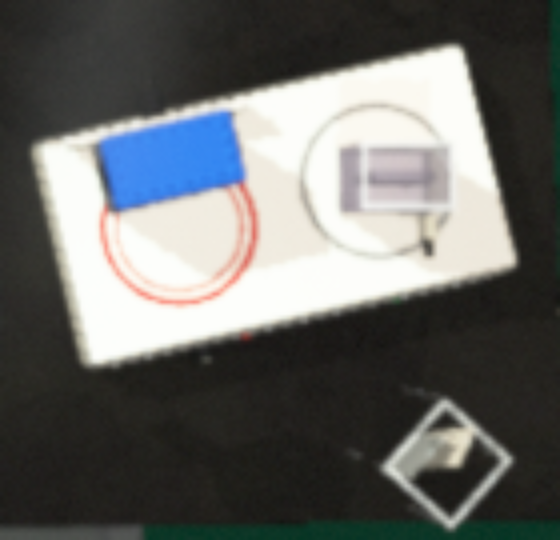

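View pics/s5.png

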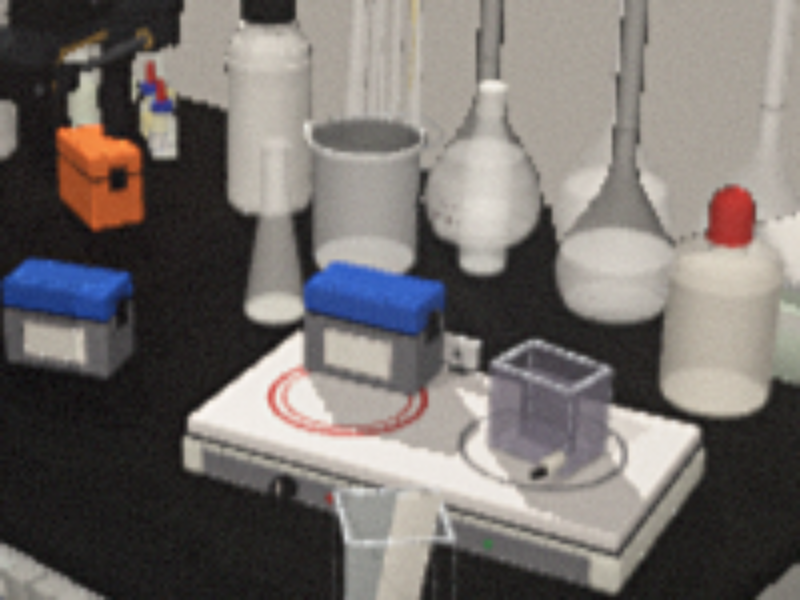

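The box stands upright and square at (172,160) in the crop, behind the red ring, with the cell in the grey ring. I'll check the gap to the rail more precisely.

```bash
python3 - <<'E'
from h import *
d=pickle.load(open("last.pkl","rb"));P=world(d)
th=np.radians(12.24);ex=np.array([np.cos(th),np.sin(th)]);ey=np.array([-ex[1],ex[0]])
h=np.array([.4577,-.1189])
for zz,nm in((.124,'lid'),):
    m=(P[...,2]>.1)&(P[...,1]<0)&(P[...,1]>-.19)&(P[...,0]>.4)&(P[...,0]<.58)
    q=onplane(d,np.argwhere(m)[:,::-1],zz)[:,:2]-h
    r=cv2.minAreaRect((q+h).astype(np.float32));l=np.array(r[0])-h;print(m.sum(),r,l@ex,l@ey)
# compare sub-pixel: blue-ness profile along plate x across lid
import scipy.ndimage as nd
px=d["pixels"].astype(float)
xs=np.arange(0.0,.1,.0005)
for z,off in ((.124,(-.03,-.02,-.01,0,.01,.02,.03,.04)),):
    acc=0
    for o in off:
        w=np.c_[(h+np.outer(xs,ex)+o*ey),np.full(len(xs),z)]
        uv=proj(d,w);acc=acc+np.stack([nd.map_coordinates(px[...,c],[uv[:,1],uv[:,0]],order=1) for c in range(3)],-1)
    acc/=len(off)
    sat=acc[:,0]-acc[:,2]
    hi=np.median(sat[60:120]);k=np.where(sat>hi/2)[0];print("lid edges",xs[k[0]],xs[k[-1]],hi)
# front/back extents of box1 (known lid on bench) as bias check not needed; scene camera: rail+box view
s=bot.capture("scene");r=bot.regions_of("box_a_centre",s)
cv2.imwrite("pics/s6.png",cv2.resize(s["pixels"][178:228,265:330],None,fx=10,fy=10,interpolation=cv2.INTER_CUBIC))
E
```

```text
651 ((0.5029264092445374, -0.10367598384618759), (0.05377994477748871, 0.10031452775001526), 12.187000274658203) 0.04742592776431267 0.005289625383721665
lid edges 0.021500000000000002 0.07200000000000001 181.82176069969861
```

View pics/s6.png

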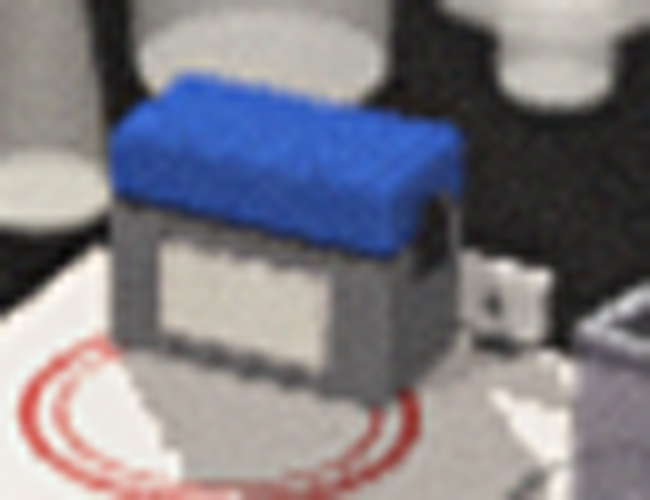

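The measured box centre is 47.4 mm behind the heated place. Full contact with the rail would be 48 mm, and the probe limit is about 45 mm. This agrees with the force rise, so I'm handing in.

```bash
python3 -c "
from h import *
go();print(bot.hand_in())"
```

```text
t 27.3 pos [0.4022 0.0952 0.3876] jaw 12.36 xaxis [ 1.9e-03 -4.0e-04 -1.0e+00] F [ 0.43 -0.22  0.3 ] op 87.0 q [ -2.  16. 112.  -0.  52. -15.]
the job is handed in; nothing more can be done
None
```

I handed the job in at 27.3 s; it gives no verdict, and my last checks agree with the goal.

- **Cell:** I gripped it across its 68 mm side and slid it along the plate at constant height. It stands upright, about 4 mm from the centre of the rest place.
- **Finding the full box:** The first box I lifted read about 0.9 N, so it was empty and I put it back. The second read about 4.4 N, so it is the full one. I never lifted the third.
- **Full box on the plate:** I set it on the heated place and pushed it back until the force rose steadily against the rail, then released it. It stands upright, about 5 mm off centre along the rail and within 0.2° of square. Its centre is 47.4 mm behind the ring's centre; flush with the rail would be 48 mm, and the probe needs about 45 mm.

**What the checks don't settle:**
- I could not see the probe itself. That it is pressed in follows only from the box position and the force rise.
- A tighter colour mask put the box centre at 46.5 mm. That still passes, but the margin is only about 1.5 mm and the camera calibration is good to about 2 mm.
- I did not measure the other glassware and bottles again after the last move. Those in the final pictures looked unmoved, and nothing I did came near them.

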